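# Refill the packer's tray with till rolls from the pedal chute

## Robot

A 6-joint arm with a two-finger parallel gripper is mounted at the origin on the work surface. World frame = base frame: x ahead of the robot, y to its left, z up, the work surface at z = 0. Lengths are in mm, angles in rad, forces in N, time in s.
With the tool pointing down it reaches from about 350 to 725 mm from the base axis. Payload 6 kg.
Tool frame: the origin (TCP) lies where the fingers leave the gripper's body, on its centre line; the fingertips stand 73 mm ahead of it and the grasp point (between the pads) lies 54 mm ahead of it; z points along the fingers, y is the direction in which the jaws open and shut (so a half turn about z gives the same grasp; the last joint's range is limited). The gripper opens to 85 mm and grips with 20 to 120 N. Pads are 22 mm wide; open, the fingers measure 114 mm over their backs; the gripper's body (76 mm by 85 mm) begins 54 mm behind the grasp point. The pads swing forward as they close: fully open they stand 13 mm farther back than shut.
Start: joints at [-0.903, 0.04, 0.085, 0, -1.615, -0.334], TCP at [196.594, -566.862, 303.861] pointing down, gripper open.
Joint ranges: [-2.56, 2.56], [-1.29, 2.01], [-1.08, 1.49], [-3.29, 1.98], [-2.81, -0.18], [-2.99, 2.99]. Speed limits (rad/s): [2.57, 2.57, 3.01, 3.14, 3.14, 3.14].

## Interface

Orientations are given as a rotation vector (axis times angle).
In Python, from cell import status, eyes, bot gives the robot as it stands.
- The arm moves only by the tool arm_command, never from a script. Its argument "steps" is a list of rows, each a list of 7 numbers: the closure, from 0 (fully open) to 1 (shut), then the shift along the tool's x, y, z in units of 60 mm (1.0 is 60 mm), then the turn, a rotation vector about the tool's x, y, z in units of 8 degrees (1.0 is 8 degrees). In form: [[fingers, dx, dy, dz, rx, ry, rz], ...]. A call has 1 to 5 rows; each row is the pose to reach, as a shift and turn from the pose measured when the call began, along the tool's axes at that moment; what a row does not reach only later rows make up. A row lasts 1/8 s, in which the tool goes at most 62.5 mm and 10.7 degrees, less where a joint would pass 70% of its speed; a pose out of reach is approached as far as the arm can. A call with a gripper value outside its range is refused whole. The fingers move at their own pace and stop on an object; "force" is the grip in N (left out, the last holds). Time passes only in rows, so rows that repeat a pose let the fingers close. It gives the time, the measured TCP pose, the force and the opening at its end, in the units of the state.
- status.observe(): the state, without advancing time (a new reading comes with each control period).
- eyes.snapshot(name): name is "scene" or "top" or "wrist"; returns a dict with "img" (384x512x3 uint8, red, green, blue), "fx", "fy", "cx", "cy" (pixels), "R" (3x3) and "t" (3): a world point X has camera coordinates R X + t. Camera axes: x right, y down, z forward; pixel columns grow to the right and rows downward; lengths in mm; the calibration is good to about 2 mm. A picture is of the moment at which its call begins. There is no depth.
- bot.hand_in(): hands the job in, once; it reports no verdict.
The state is a dict: "time": time; "joints": joint angles; "qvel": joint speeds; "joint_torque": joint torques, N m; "tcp_pos": TCP position; "ee_rot": TCP orientation; "ft_force": force on the tool from outside, world axes, zero at the start; "ft_torque": the same for the moment, N m; "grip_width": finger opening in mm.
Only numpy, scipy, OpenCV 4.12 (cv2) and the standard library are available. Lean on these libraries where they do the work, as an engineer would, in place of code of your own. Each camera call takes 0.05 s, during which the arm holds its last target. There are 200 camera calls.

## Task

Refill the empty packer's tray with the two till rolls that wait in the gravity chute: bring the tray square against the chute's front panel, middled under its lip, then press the pedal down so that the lid rises and both rolls run into the tray. Then ease the pedal back up so that the lid shuts fully without slamming, and leave the filled tray there. Move the lid only by its pedal, let no roll land on the bench, and leave the other things on the bench where they stand.

Things in the scene. Friction and masses are not known exactly. Their poses are not given: they have to be found in the camera images.
- chute: Sheet-steel gravity chute for till rolls, fixed to the bench. Origin: at bench level under the middle of its flat front panel (plane x = 0, 90 mm wide, 65 mm high). x points backward up the chute, the mouth looks along -x, z is up, the pedal is on the -y side. It spans x -20 to 315, y -62 to 55 mm, 195 mm high at the mouth, 235 at the back; the base plate, behind x = 0, reaches y = -170 mm.
- chute_lip (a point): Middle of the sloping lip's front edge, 20 mm before the front panel (chute x = -20 mm, y = 0). The lip's underside is at least 63 mm above the bench, so the tray's 60 mm rim passes beneath. The lane above it is 84 mm wide.
- bay (a point): Bench-level point 115 mm before the front panel (chute x = -115 mm, y = 0): the tray's centre when it stands square against the panel. Axes as the chute's.
- lid (a joint): Angle (rad) of the steel lid over the mouth: 0 = shut, hanging upright; 1.4 = fully raised, nearly level, 100 mm out in front. 96 mm wide, 100 mm high, hinged along its top edge 178 mm above the bench at chute x = -4 mm. A pull rod ties it to the pedal (lid = 4.375 x pedal). A spring shuts it: let go, it slams.
- lid_edge (a point): Middle of the lid's lower edge; shut, it is 78 mm above the bench at chute x = -4 mm.
- pedal (a joint): Angle (rad) of the pedal: 0 = up (lid shut), 0.32 = down on its stop (lid fully raised). Sprung: about 6 N on the foot plate starts it, 11 N holds it fully down; it comes up by itself.
- pedal_pad (a point): Middle of the top of the pedal's black rubber foot plate, 62 mm along chute x, 48 mm across. Up: at chute x = -67, y = -135 mm, 94 mm above the bench. Fully down: 48 mm lower, under 4 mm shift along x. Its lever runs back to a pivot at chute x = 82 mm, 58 mm above the bench. With the tray in place 40 mm is free between plate and tray rim.
- roll_front: Till roll, white paper on a small core, 80 mm diameter, 80 mm wide, about 0.28 kg, lying in the chute against the inside of the shut lid. Origin: its middle; y: its axle.
- roll_back: The second till roll, the same, just behind the first. Origin: its middle; y: its axle.
- tray: Empty open grey plastic tray, 230 mm (its x) by 140 mm (its y), 60 mm high, about 0.5 kg, loose on the bench; it slides. Origin: middle of its underside; either end may face the chute. Walls 5 mm, floor 4 mm thick; the rim along the top is 10 mm thick and 14 mm deep, its outside at the outer size; it can be pinched from above.
- carton: Bystander: closed cardboard carton, 80 mm (x) by 70 mm (y), 90 mm high. Origin: middle of its underside.
- cups: Bystander: upright stack of brown paper cups, 82 mm across at the top, 115 mm high. Origin: middle of its underside.
- tub: Bystander: brown paper soup tub with a white lid, 88 mm across at the lid, 72 mm high. Origin: middle of its underside.
- jar: Bystander: clear jar with a white lid, 74 mm across, 110 mm high. Origin: middle of its underside.
Mind the look-alikes: they are no part of the job. What is shaped like the roll_front but turquoise is not meant. What is shaped like the roll_back but turquoise is not meant.

How it is judged (in metres and radians):
On the way, in this order (a step that is already met when the one before it is completed fails the run):
1. the tray stands square against the chute's front, under the lip, and the lid is still shut (x of tray in the frame of chute between -0.14 and -0.105 m and y of tray in the frame of chute between -0.03 and 0.03 m and angle between the x axis of tray and the x axis of chute, either way round below 0.2 rad and value of joint lid below 0.06 rad), for 0.2 s.
2. both rolls have run into the tray (x of roll_front in the frame of tray between -0.085 and 0.085 m and y of roll_front in the frame of tray between -0.05 and 0.05 m and z of roll_front in the frame of tray between 0.03 and 0.075 m and x of roll_back in the frame of tray between -0.085 and 0.085 m and y of roll_back in the frame of tray between -0.05 and 0.05 m and z of roll_back in the frame of tray between 0.03 and 0.075 m), for 0.1 s.
At the end, for the whole second after the job is handed in: Both rolls rest in the tray (centres within 85 mm of its middle lengthwise, 50 mm sideways, 30 to 75 mm above its underside); the tray is flat at the chute (centre 105 to 165 mm before the panel, within 30 mm of its middle line, 0.2 rad of square); the lid is shut (under 0.04 rad) (all of step 2 and x of tray in the frame of chute between -0.165 and -0.105 m and y of tray in the frame of chute between -0.03 and 0.03 m and angle between the x axis of tray and the x axis of chute, either way round below 0.2 rad and angle between tray's own z axis and vertical below 0.05 rad and height (world z) of tray below 0.01 m and value of joint lid below 0.04 rad and linear speed of tray below 0.02 m/s and linear speed of each of roll_front, roll_back below 0.05 m/s); the robot touches nothing.
It fails at once if the lid slams (it closes faster than 2.5 rad/s) (velocity of joint lid below -2.5 rad/s).
It fails at once if the robot touches the lid (contact force between any of the fingers, the arm and lid above 1 N).
It fails at once if a roll lands on the bench (contact force between any of roll_front, roll_back and table above 0.3 N).
It fails at once if the carton, the cups, the jar or the tub is shifted by more than 20 mm or tipped (distance of any of carton, cups, jar, tub from where it was at the start of the episode above 0.02 m or angle between any of carton, cups, jar, tub's own z axis and vertical above 0.3 rad).
It also fails if it takes over 58 s, if anything falls off the work surface, if the arm or the gripper's body presses on something with over 40 N, if the wrist force passes 120 N, or if a joint passes its speed limit or range.

## Working session

There is one attempt and no reset: what is moved stays moved. The work goes in short steps, Python scripts to look and compute and a tool call to move; the robot and the scene stay as the last step left them, time stands still between calls to the robot, and variables do not carry over. Pictures are saved under pics/ and viewed, about 8 in all and at most 12, crops included, and the job is handed in when it is done.

Besides the shell and the picture viewer there is one more tool, called as name(argument=value, ...), one argument or row to a line, values as JSON. arm_command: Moves the arm, as the interface text tells. Its arguments: {"type":"object","properties":{"steps":{"type":"array"},"force":{"type":"number"}},"required":["steps"]}

```bash
mkdir -p pics; ls
python3 - <<'E'
from cell import status, eyes, bot
import cv2,pickle
for n in ("scene","top"):
    s=eyes.snapshot(n); pickle.dump(s,open(f"pics/{n}0.pkl","wb"))
    cv2.imwrite(f"pics/{n}0.png",cv2.resize(s["img"][:,:,::-1],(800,600),interpolation=cv2.INTER_CUBIC))
print(status.observe())
E
```

```text
pics
{'time': 0.1, 'joints': array([-9.03290534e-01,  4.07351472e-02,  8.39138012e-02, -4.09421135e-04,
       -1.61554289e+00, -3.33706507e-01]), 'qvel': array([-0.00011483, -0.0040893 ,  0.00268218,  0.00336304,  0.00163684,
       -0.00028041]), 'joint_torque': array([-3.58286285e-03, -3.69342756e+01,  3.48287022e+01,  6.95179224e+00,
       -4.47485188e-03, -8.28475379e-06]), 'tcp_pos': array([ 196.59493824, -566.67328935,  302.9895545 ]), 'ee_rot': array([ 5.21862136e-01, -3.09754495e+00, -2.46871248e-03]), 'ft_force': array([-0.8259315 ,  0.6746715 , -0.27282871]), 'ft_torque': array([0.02340203, 0.02143405, 0.01316786]), 'grip_width': 85.36603449271409}
```

View pics/top0.png

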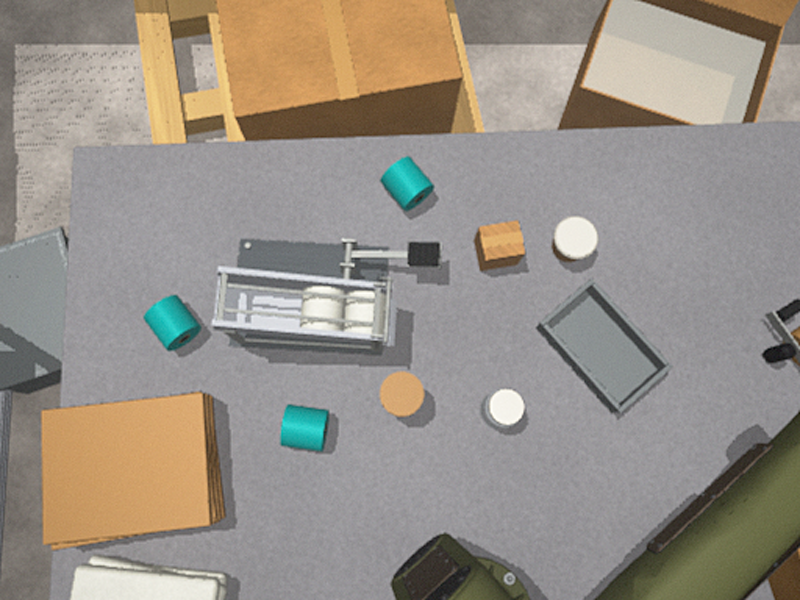

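View pics/scene0.png

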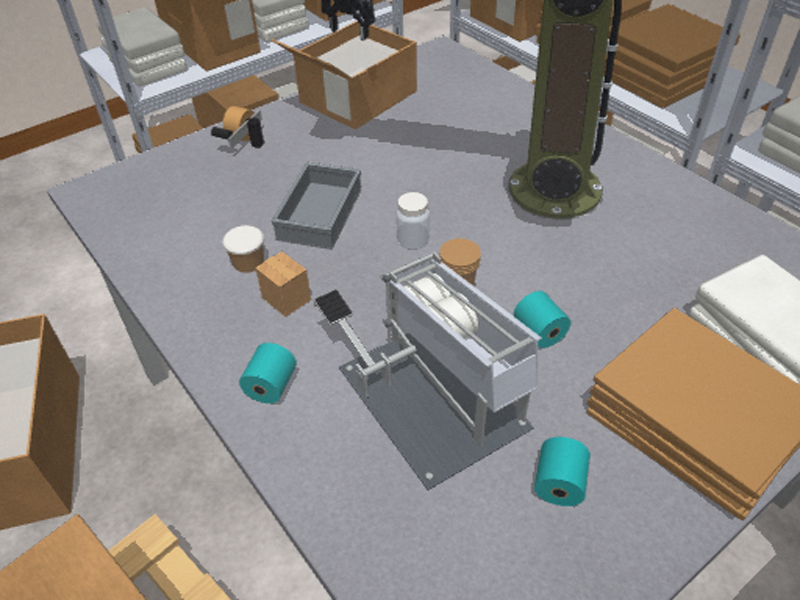

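The top view shows the chute's mouth facing right at about (388,308). The pedal pad is at (424,254), the tray's rim corners are near (591,283), (668,365), (619,412) and (538,326), and the jar at (505,408) stands between the tray and the bay. The scene view agrees with this layout. Next I take enlarged crops to get accurate pixel positions.

```bash
cat > h.py <<'E'
import pickle,numpy as np,cv2
def world(s,u,v,z):
    "world point at height z seen at pixel (u,v)"
    C=-s["R"].T@s["t"]; d=s["R"].T@np.array([(u-s["cx"])/s["fx"],(v-s["cy"])/s["fy"],1])
    return C+d*(z-C[2])/d[2]
def pix(s,X):
    c=s["R"]@np.asarray(X,float)+s["t"]; return s["fx"]*c[0]/c[2]+s["cx"],s["fy"]*c[1]/c[2]+s["cy"]
def crop(s,u0,v0,w,h,k,name):
    cv2.imwrite(name,cv2.resize(s["img"][v0:v0+h,u0:u0+w,::-1],None,fx=k,fy=k,interpolation=cv2.INTER_CUBIC))
E
python3 - <<'E'
from h import *
s=pickle.load(open("pics/top0.pkl","rb"))
for n,(u,v),z in [("pad",(424,254),94),("t1",(591,283),60),("t2",(668,365),60),("t3",(619,412),60),("t4",(538,326),60),("carton",(501,240),90),("jar",(505,408),110),("cups",(402,394),115),("tub",(575,238),72),("base",(460,590),0)]:
    print(n,world(s,u*.64,v*.64,z).round(1))
print(-s["R"].T@s["t"])
crop(s,130,145,160,100,5,"pics/c1.png")
crop(s,335,170,110,100,6,"pics/c2.png")
E
```

```text
pad [684.   65.1  94. ]
t1 [ 621.2 -264.3   60. ]
t2 [ 453.2 -397.3   60. ]
t3 [ 367.3 -293.2   60. ]
t4 [ 539.2 -152.4   60. ]
carton [707.6 -87.4  90. ]
jar [380.7 -68.3 110. ]
cups [413.4 120.1 115. ]
tub [ 711.3 -237.8   72. ]
base [49.2 23.6  0. ]
[ 309.79088464  152.85887631 1463.71982881]
```

View pics/c1.png

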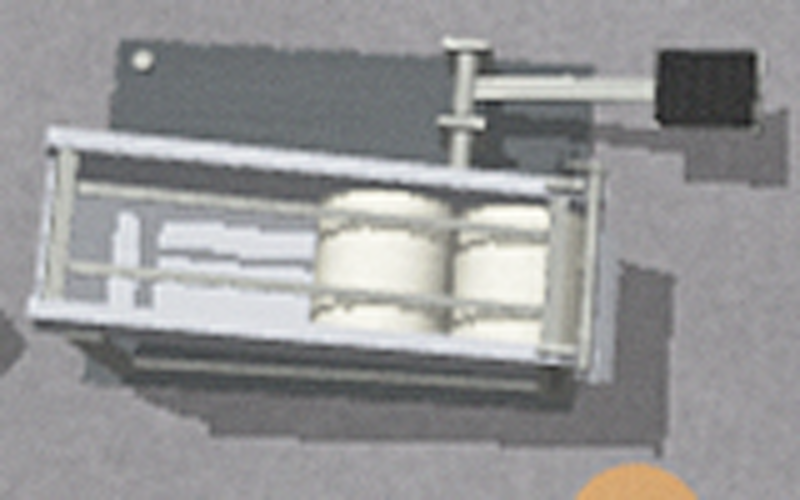

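View pics/c2.png

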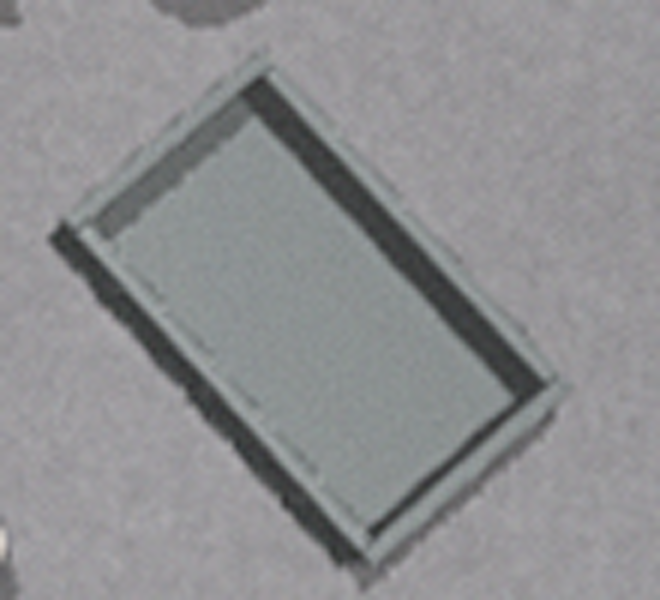

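The first crop shows the pad from (657,49) to (757,127), its centre at (706,88). The base-plate edge runs from (118,40) to (593,66), and the hinge rod's ends are at (590,163) and (590,370). The second crop shows the tray's outer rim corners at (265,57), (568,385), (372,563) and (65,222). From these I compute the poses.

```bash
cat >> h.py <<'E'
def c2p(U,V,u0,v0,k): return u0+(U+.5)/k-.5, v0+(V+.5)/k-.5
E
python3 - <<'E'
from h import *
from scipy.optimize import least_squares
s=pickle.load(open("pics/top0.pkl","rb")); sc=pickle.load(open("pics/scene0.pkl","rb"))
c1=lambda U,V,z: world(s,*c2p(U,V,130,145,5),z)
c2=lambda U,V,z: world(s,*c2p(U,V,335,170,6),z)
pad=c1(706,88,94); h1=c1(590,163,178); h2=c1(590,370,178); e1=c1(118,40,4); e2=c1(593,66,4)
print("pad",pad.round(1),"hinge",h1.round(1),h2.round(1),"plate",e1.round(1),e2.round(1))
print("plate dir",np.arctan2(*(e1-e2)[1::-1]), np.linalg.norm(e1-e2), "hinge len",np.linalg.norm(h1-h2))
T=[c2(*p,60) for p in [(265,57),(568,385),(372,563),(65,222)]]
print("tray",np.round(T,1),"sides",[np.linalg.norm(T[i]-T[(i+1)%4]).round(1) for i in range(4)],"c",np.mean(T,0).round(1))
d=(T[0]-T[1])+(T[3]-T[2]);print("tray yaw",np.arctan2(d[1],d[0]))
hm=(h1+h2)/2
def tf(p,q): 
    c,n=np.cos(p[2]),np.sin(p[2]); return np.array([p[0]+c*q[0]-n*q[1],p[1]+n*q[0]+c*q[1]])
obs=[((-67,-135),pad),((-4,0),hm)]
def res(p):
    r=np.concatenate([tf(p,q)-o[:2] for q,o in obs]); 
    n=np.array([np.sin(p[2]),-np.cos(p[2])]) # chute -y
    o=p[:2]
    return np.concatenate([r,[(n@(e1[:2]-o)-170),(n@(e2[:2]-o)-170)]])
f=least_squares(res,[600,0,1.6]); p=f.x
print("chute",p,"res",f.fun.round(1),"bay",tf(p,(-115,0)),"pad down-center",tf(p,(-67,-135)))
# check in scene view
for n,q in [("pad",(-67,-135,94)),("hinge",(-4,0,178)),("platefar",(315,-170,4))]:
    print(n,(np.array(pix(sc,[*tf(p,q),q[2]]))/.64).round(1), (np.array(pix(s,[*tf(p,q),q[2]]))/.64).round(1))
for i,t in enumerate(T): print("tray corner scene",(np.array(pix(sc,t))/.64).round(1))
E
```

```text
pad [685.2  66.8  94. ] hinge [620.8 139.9 178. ] [502.4 144.6 178. ] plate [757.  441.9   4. ] [727.5 133.7   4. ]
plate dir 1.4753011269708765 309.59839031973445 hinge len 118.46969783156773
tray [[ 627.5 -266.5   60. ]
 [ 452.5 -402.5   60. ]
 [ 368.  -294.6   60. ]
 [ 545.4 -156.3   60. ]] sides [np.float64(221.6), np.float64(137.1), np.float64(224.9), np.float64(137.4)] c [ 498.4 -280.    60. ]
tray yaw 0.6613292997212651
chute [558.84006973 146.24471561   1.47682254] res [ 1.8  0.1 -3.1  0.  -0.4 -0.9] bay [548.04898296  31.75212874] pad down-center [686.95742984  66.87254139]
pad [332.7 305.4] [423.  252.6]
hinge [410.  265.2] [386.9 310.6]
platefar [429.1 490.7] [238.4 238.2]
tray corner scene [272.6 219.2]
tray corner scene [306.2 162.3]
tray corner scene [360.1 169.7]
tray corner scene [330.8 229.1]
```

```bash
cat >> h.py <<'E'
from scipy.spatial.transform import Rotation as Ro
def row(x,y,z,yaw):
    "shift/turn units to bring the TCP to x,y,z, tool down, jaw axis (tool y) at angle yaw"
    from cell import status
    o=status.observe(); A=Ro.from_rotvec(o["ee_rot"])
    sy,cy=np.sin(yaw),np.cos(yaw)
    G=Ro.from_matrix(np.array([[sy,cy,0],[-cy,sy,0],[0,0,-1.]]))
    d=A.inv().apply(np.array([x,y,z])-o["tcp_pos"])/60; r=np.degrees((A.inv()*G).as_rotvec())/8
    print("t",round(o["time"],2),"tcp",o["tcp_pos"].round(1),"F",o["ft_force"].round(1),"w",round(o["grip_width"],1),"q",o["joints"].round(2))
    print("row",d.round(3),r.round(3))
E
python3 -c "
from h import *
row(412,-346.5,200,0.661)"
```

```text
Traceback (most recent call last):
  File "h.py", line 17, in row
    G=Ro.from_matrix(np.array([[sy,cy,0],[-cy,sy,0],[0,0,-1.]]))
  File "scipy/spatial/transform/_rotation.pyx", line 1143, in scipy.spatial.transform._rotation.Rotation.from_matrix
ValueError: Non-positive determinant (left-handed or null coordinate frame) in rotation matrix 0: [[ 0.61390654  0.78937872  0.        ]
 [-0.78937872  0.61390654  0.        ]
 [ 0.          0.         -1.        ]].
```

```bash
sed -i 's/\[\[sy,cy,0\],\[-cy,sy,0\]/[[-sy,cy,0],[cy,sy,0]/' h.py; python3 -c "
from h import *
row(412,-346.5,180,0.661)"
```

```text
t 0.1 tcp [ 196.6 -566.7  303. ] F [-0.8  0.7 -0.3] w 85.4 q [-0.9   0.04  0.08 -0.   -1.62 -0.33]
row [-4.595  2.287  2.053] [ 9.000e-03 -8.000e-03  8.907e+00]
```

arm_command(
  steps=[
    [0, -0.9, 0.45, 0.4, 0, 0, 1.3],
    [0, -1.8, 0.9, 0.8, 0, 0, 2.6],
    [0, -2.7, 1.35, 1.2, 0, 0, 3.9],
    [0, -3.6, 1.8, 1.6, 0, 0, 5.2],
    [0, -4.6, 2.29, 2.05, 0, 0, 6.5],
  ],
)

```text
time: 0.72
tcp_pos: [386.5, -372.2, 194.6]
ee_rot: [-0.836, -3.027, -0.002]
ft_force: [0.3, -0.9, 0.3]
grip_width: 85.2
```

```bash
python3 -c "
from h import *
row(412,-346.5,180,0.661)"
```

```text
t 0.72 tcp [ 386.5 -372.2  194.6] F [ 0.3 -0.9  0.3] w 85.2 q [-0.39 -0.11 -0.26 -0.   -1.42 -1.72]
row [-0.144  0.586  0.244] [ 0.006 -0.012  2.656]
```

arm_command(
  steps=[
    [0.3, -0.14, 0.3, 0.12, 0, 0, 1.3],
    [0.3, -0.14, 0.59, 0.24, 0, 0, 2.66],
    [0.3, -0.14, 0.59, 0.24, 0, 0, 2.66],
    [0.3, -0.14, 0.59, 0.24, 0, 0, 2.66],
  ],
)

```text
time: 1.23
tcp_pos: [411.7, -346.4, 180.4]
ee_rot: [-1.376, -2.823, -0.002]
ft_force: [0.2, -0.4, -0.2]
grip_width: 59.3
```

Run:
```python
from h import *
from cell import eyes
s=eyes.snapshot("wrist"); cv2.imwrite("pics/w1.png",s["img"][:,:,::-1])
row(412,-346.5,106,0.661)
for n,l,w in [("nearmid",-110,0),("c1",-115,70),("c2",-115,-70)]:
    c,q=np.cos(.661),np.sin(.661); print(n,np.round(pix(s,[498.4+c*l-q*w,-280+q*l+c*w,60]),1))
```

```text
t 1.27 tcp [ 411.6 -346.6  180.6] F [ 0.5 -0.3 -0.2] w 59.6 q [-0.33 -0.1  -0.28 -0.   -1.4  -2.15]
row [-0.004  0.005  1.243] [ 0.004 -0.01   0.01 ]
nearmid [252.1 214.3]
c1 [243.8 108.7]
c2 [245.5 299.4]
```

View pics/w1.png

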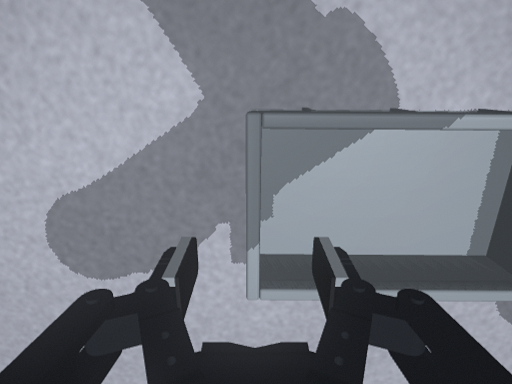

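The wrist view shows the tray's near rim at u = 247–260, between the fingers (190 and 318). Its corners fall at v = 112 and 300, within 3 px of my prediction. I descend and pinch.

arm_command(
  steps=[
    [0.3, 0, 0, 0.6, 0, 0, 0],
    [0.3, 0, 0, 1.24, 0, 0, 0],
    [0.3, 0, 0, 1.24, 0, 0, 0],
    [1, 0, 0, 1.24, 0, 0, 0],
    [1, 0, 0, 1.24, 0, 0, 0],
  ],
  force=50,
)

```text
time: 1.9
tcp_pos: [412.4, -347.2, 108.4]
ee_rot: [1.377, 2.821, 0.001]
ft_force: [1.5, 0.0, 0.5]
grip_width: 24.3
```

arm_command(
  steps=[
    [1, 0, 0, 0, 0, 0, 0],
    [1, 0, 0, 0, 0, 0, 0],
    [1, 0, 0, 0, 0, 0, 0],
  ],
)

```text
time: 2.28
tcp_pos: [412.7, -347.4, 109.3]
ee_rot: [1.376, 2.82, 0.001]
ft_force: [-1.7, 1.1, 4.0]
grip_width: 8.8
```

Run:
```python
from h import *
# chute
P=np.array([558.84,146.24]);a=1.4768
tf=lambda x,y:P+[np.cos(a)*x-np.sin(a)*y,np.sin(a)*x+np.cos(a)*y]
print(tf(-225,0),tf(-235,0),tf(-300,0),tf(-400,0),tf(-450,0))
row(412,-346.5,106,0.661)
```

```text
[537.72195596 -77.76675931] [536.78337623 -87.72261528] [ 530.68260795 -152.43567908] [ 521.2968106  -251.99423877] [ 516.60391193 -301.77351862]
t 2.27 tcp [ 412.7 -347.4  109.3] F [-1.7  1.1  4. ] w 8.8 q [-0.33 -0.06 -0.37 -0.   -1.25 -2.15]
row [ 0.019 -0.     0.056] [0.015 0.021 0.014]
```

```bash
python3 -c "
from h import *
row(464,-325,108,1.07)"
```

```text
t 2.27 tcp [ 412.7 -347.4  109.3] F [-1.7  1.1  4. ] w 8.8 q [-0.33 -0.06 -0.37 -0.   -1.25 -2.15]
row [-0.232  0.903  0.025] [ 0.01   0.024 -2.916]
```

arm_command(
  steps=[
    [1, -0.05, 0.18, 0, 0, 0, -0.58],
    [1, -0.1, 0.36, 0, 0, 0, -1.17],
    [1, -0.14, 0.54, 0, 0, 0, -1.75],
    [1, -0.19, 0.72, 0, 0, 0, -2.33],
    [1, -0.23, 0.9, 0, 0, 0, -2.92],
  ],
  force=70,
)

```text
time: 2.9
tcp_pos: [464.0, -325.1, 109.4]
ee_rot: [0.773, 3.041, -0.001]
ft_force: [-0.7, -1.6, -0.7]
grip_width: 8.7
```

```bash
python3 -c "
from h import *
row(516.6,-301.8,108,1.477)"
```

```text
t 2.9 tcp [ 464.  -325.1  109.4] F [-0.7 -1.6 -0.7] w 8.7 q [-0.26  0.01 -0.3   0.   -1.25 -1.81]
row [-0.585  0.76   0.026] [-0.003  0.025 -2.893]
```

arm_command(
  steps=[
    [1, -0.12, 0.15, 0, 0, 0, -0.58],
    [1, -0.23, 0.3, 0, 0, 0, -1.17],
    [1, -0.35, 0.45, 0, 0, 0, -1.75],
    [1, -0.47, 0.61, 0, 0, 0, -2.33],
    [1, -0.58, 0.76, 0, 0, 0, -2.89],
  ],
)

```text
time: 3.52
tcp_pos: [516.6, -301.6, 109.4]
ee_rot: [0.144, 3.135, -0.002]
ft_force: [-0.3, -1.8, -0.1]
grip_width: 8.6
```

Run:
```python
from h import *
from cell import eyes
s=eyes.snapshot("top"); pickle.dump(s,open("pics/top1.pkl","wb"))
crop(s,230,140,160,120,5,"pics/t1.png")
row(530.7,-152.4,108,1.477)
```

```text
t 3.58 tcp [ 517.6 -301.1  109.4] F [1.7 0.4 0.3] w 8.7 q [-0.19  0.1  -0.21  0.   -1.26 -1.47]
row [-0.     2.488  0.02 ] [-0.008  0.026  0.041]
```

View pics/t1.png

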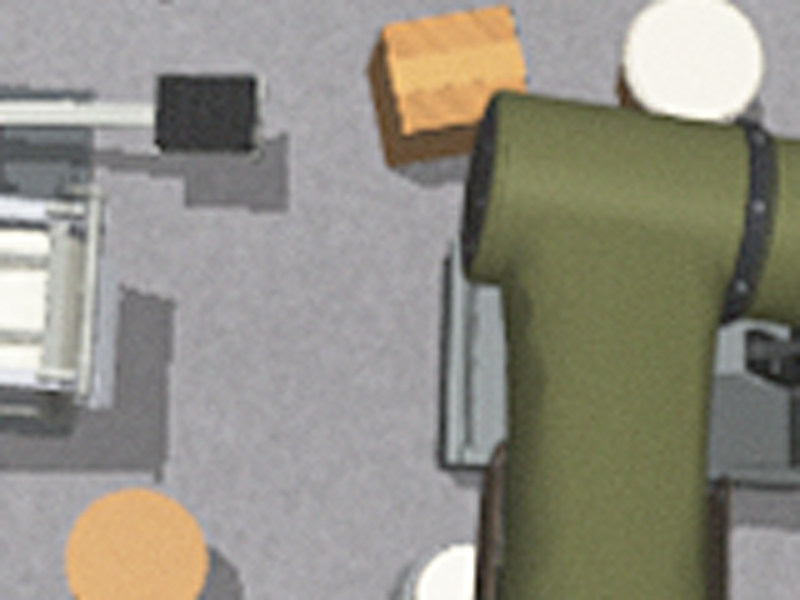

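The top crop shows the tray's front edge from (447,245) to (441,468), nearly parallel to the chute front, with the path to the bay clear. The forearm will pass over the jar, so I check its height.

Run:
```python
from h import *
from cell import eyes
s=eyes.snapshot("scene"); cv2.imwrite("pics/s1.png",cv2.resize(s["img"][:,:,::-1],(800,600),interpolation=cv2.INTER_CUBIC))
for q in [(387,-228,110),(387,-228,250),(387,-228,400),(517,-301,110),(517,-301,250),(517,-301,350)]: print(q,(np.array(pix(s,q))/.64).round())
```

```text
(387, -228, 110) [369. 168.]
(387, -228, 250) [366. 114.]
(387, -228, 400) [362.  48.]
(517, -301, 110) [304. 175.]
(517, -301, 250) [296. 121.]
(517, -301, 350) [290.  78.]
```

View pics/s1.png

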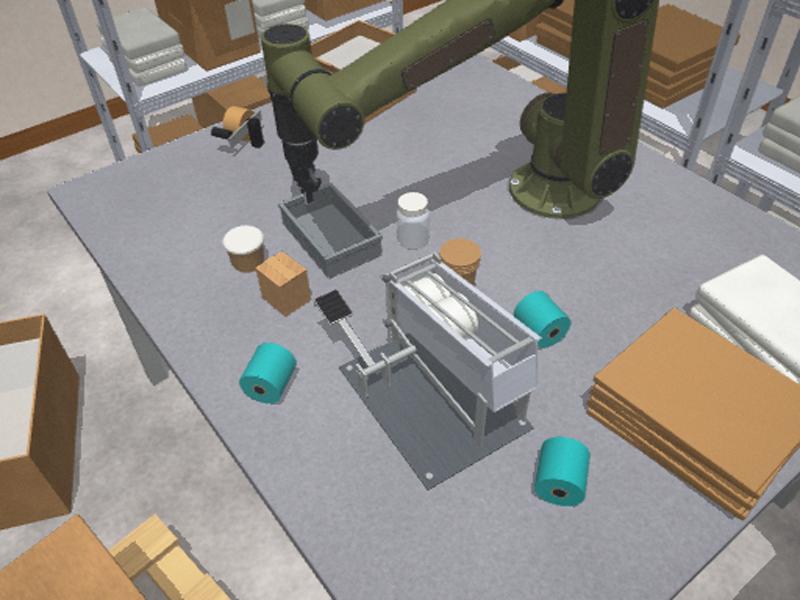

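Run:
```python
from h import *
a=pickle.load(open("pics/top1.pkl","rb")); b=pickle.load(open("pics/scene0.pkl","rb"))
M=lambda s:np.diag([1,1,1.])@np.array([[s["fx"],0,s["cx"]],[0,s["fy"],s["cy"]],[0,0,1]])@np.c_[s["R"],s["t"]]
pa=np.array(c2p(483,190,230,140,5)); pb=np.array([340,125])*.64
X=cv2.triangulatePoints(M(a),M(b),pa,pb); X=(X[:3]/X[3]).ravel(); print(X,pix(a,X)-pa,pix(b,X)-pb)
# lower edge of the disc in scene, at same plan position
for z in (180,200,220,240,260): print(z,np.array(pix(b,[X[0],X[1],z]))/.64)
```

```text
[563.83951166 -45.94083084 383.04256537] [ 0.30930142 -0.39244847] [0.42910136 0.10603276]
180 [348.7970696  214.69485325]
200 [348.07185388 206.70529093]
220 [347.33158213 198.54985928]
240 [346.57578058 190.22333877]
260 [345.80395535 181.72028853]
```

Triangulation puts the wrist joint's bottom at about z = 328, so it clears both the chute (235) and the jar (110). I slide the tray toward the bay and stop 20 mm short.

```bash
python3 -c "
from h import *
row(535.9,-97.6,109.4,1.477)"
```

```text
t 3.62 tcp [ 517.1 -301.2  109.4] F [0.3 0.1 0.7] w 8.5 q [-0.19  0.1  -0.21  0.   -1.26 -1.47]
row [ 2.000e-03  3.407e+00 -3.000e-03] [-0.006  0.026  0.008]
```

arm_command(
  steps=[
    [1, 0, 0.4, 0, 0, 0, 0],
    [1, 0, 0.8, 0, 0, 0, 0],
    [1, 0, 1.2, 0, 0, 0, 0],
    [1, 0, 1.6, 0, 0, 0, 0],
    [1, 0, 1.9, 0, 0, 0, 0],
  ],
)

```text
time: 4.25
tcp_pos: [527.4, -187.3, 109.4]
ee_rot: [0.147, 3.135, -0.002]
ft_force: [0.0, -2.9, 0.4]
grip_width: 8.6
```

arm_command(
  steps=[
    [1, 0, 0.3, 0, 0, 0, 0],
    [1, 0, 0.6, 0, 0, 0, 0],
    [1, 0, 0.9, 0, 0, 0, 0],
    [1, 0, 1.2, 0, 0, 0, 0],
    [1, 0, 1.5, 0, 0, 0, 0],
  ],
)

```text
time: 4.88
tcp_pos: [536.0, -96.5, 109.4]
ee_rot: [0.147, 3.135, -0.003]
ft_force: [0.2, -2.9, 1.4]
grip_width: 8.6
```

Run:
```python
from h import *
from cell import eyes
s=eyes.snapshot("top"); pickle.dump(s,open("pics/top2.pkl","wb"))
crop(s,220,145,133,100,6,"pics/t2.png")
row(535.9,-97.6,109.4,1.477)
```

```text
t 4.92 tcp [536.3 -94.7 109.4] F [-1.2  3.5  3.4] w 8.4 q [ 0.2  -0.04 -0.36  0.   -1.25 -1.86]
row [ 0.002 -0.049 -0.001] [-0.001  0.03   0.008]
```

View pics/t2.png

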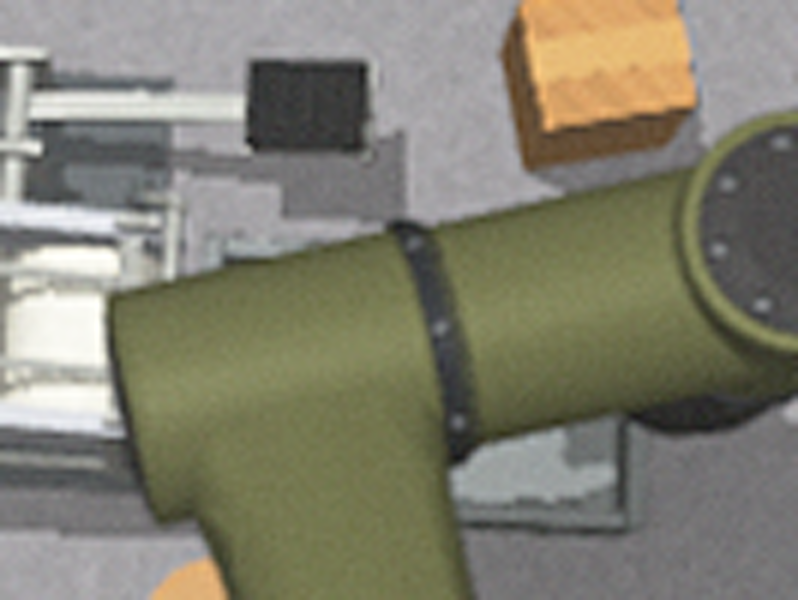

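The crop shows the tray's front corner at (215,238) and its outer rear corner at (636,528). I compare these with the chute frame.

```bash
cat >> h.py <<'E'
P=np.array([558.84,146.24]);a=1.4768
def inch(X):
    d=np.asarray(X)[:2]-P; return np.array([np.cos(a)*d[0]+np.sin(a)*d[1],-np.sin(a)*d[0]+np.cos(a)*d[1]])
E
python3 - <<'E'
from h import *
from cell import status
s=pickle.load(open("pics/top2.pkl","rb"))
f=inch(world(s,*c2p(215,238,220,145,6),60)); r=inch(world(s,*c2p(636,528,220,145,6),60))
print("front corner",f,"rear",r,"centre",(f+r)/2,"diag",np.linalg.norm(f-r),"yaw err",np.arctan2(*(f-r)[::-1])-np.arctan2(-140,230))
print("tcp",inch(status.observe()["tcp_pos"]))
E
```

```text
front corner [-24.27614207 -69.74862273] rear [-243.56140389   68.00810442] centre [-133.91877298   -0.87025915] diag 258.9651365037402 yaw err -0.014113931958872339
tcp [-2.42000702e+02 -1.69535202e-01]
```

arm_command(
  steps=[
    [1, 0, 0.06, 0, 0, 0, 0],
    [1, 0, 0.12, 0, 0, 0, 0],
    [1, 0, 0.18, 0, 0, 0, 0],
    [1, 0, 0.22, 0, 0, 0, 0],
    [1, 0, 0.25, 0, 0, 0, 0],
  ],
)

```text
time: 5.55
tcp_pos: [537.7, -79.8, 109.4]
ee_rot: [0.146, 3.134, -0.001]
ft_force: [-0.9, -3.5, 0.7]
grip_width: 8.4
```

arm_command(
  steps=[
    [1, 0, 0.02, 0, 0, 0, 0],
    [1, 0, 0.04, 0, 0, 0, 0],
    [1, 0, 0.06, 0, 0, 0, 0],
  ],
)

```text
time: 5.92
tcp_pos: [537.2, -78.5, 109.3]
ee_rot: [0.148, 3.136, -0.008]
ft_force: [-2.7, -15.2, 1.7]
grip_width: 8.9
```

Run:
```python
from h import *
from cell import status
o=status.observe(); print(o["time"],inch(o["tcp_pos"]),o["ft_force"],o["grip_width"])
```

```text
5.925 [-225.80875905    0.44016978] [ -2.67096188 -15.18371733   1.68954028] 8.90392412136346
```

Contact shows as 15 N with the pinch at chute x = -225.8, which puts the tray centre at about -116. I release the tray and rise.

arm_command(
  steps=[
    [0.3, 0, -0.02, 0, 0, 0, 0],
    [0.3, 0, -0.02, 0, 0, 0, 0],
    [0.3, 0, -0.02, 0, 0, 0, 0],
    [0.3, 0, -0.02, -0.3, 0, 0, 0],
    [0.3, 0, -0.02, -0.8, 0, 0, 0],
  ],
)

```text
time: 6.55
tcp_pos: [536.7, -79.3, 158.2]
ee_rot: [0.147, 3.138, -0.008]
ft_force: [0.6, -0.3, 1.0]
grip_width: 59.8
```

arm_command(
  steps=[
    [1, 0, 0, -0.8, 0, 0, 0],
    [1, 0, 0, -1.6, 0, 0, 0],
    [1, 0, 0, -1.6, 0, 0, 0],
  ],
)

```text
time: 6.92
tcp_pos: [538.2, -78.9, 261.0]
ee_rot: [0.146, 3.127, -0.007]
ft_force: [-0.4, -0.9, -0.2]
grip_width: 5.2
```

```bash
python3 -c "
from h import *
row(670,-40,230,1.477)
row(686,66,230,1.477)"
```

```text
t 6.92 tcp [538.2 -78.9 261. ] F [-0.4 -0.9 -0.2] w 5.2 q [ 0.23 -0.12 -0.15  0.01 -1.53 -1.89]
row [-2.121  0.852  0.536] [-0.026  0.078  0.002]
t 6.92 tcp [538.2 -78.9 261. ] F [-0.4 -0.9 -0.2] w 5.2 q [ 0.23 -0.12 -0.15  0.01 -1.53 -1.89]
row [-2.221  2.636  0.53 ] [-0.026  0.078  0.002]
```

arm_command(
  steps=[
    [1, -0.5, 0.6, 0, 0, 0, 0],
    [1, -1.0, 1.2, 0, 0, 0, 0],
    [1, -1.5, 1.8, 0.1, 0, 0, 0],
    [1, -2.0, 2.4, 0.3, 0, 0.08, 0],
    [1, -2.22, 2.64, 0.5, 0, 0.08, 0],
  ],
)

```text
time: 7.55
tcp_pos: [687.0, 68.3, 230.7]
ee_rot: [-0.145, -3.137, 0.006]
ft_force: [-0.4, -0.3, -0.9]
grip_width: 0.0
```

Run:
```python
from h import *
from cell import eyes
row(686,66,185,1.477)
s=eyes.snapshot("top"); pickle.dump(s,open("pics/top3.pkl","wb"))
b=eyes.snapshot("scene"); w=eyes.snapshot("wrist")
c=b["img"][120:280,150:350]; c=cv2.resize(c,None,fx=2.5,fy=2.5)
im=np.hstack([c,cv2.resize(w["img"],(300,225))[:, :] if 0 else np.vstack([cv2.resize(w["img"],(300,225)),cv2.resize(s["img"][140:260,215:375],(300,225))])[:400]])
cv2.imwrite("pics/p1.png",im[:,:,::-1]); print(im.shape)
```

```text
t 7.55 tcp [687.   68.3 230.7] F [-0.4 -0.3 -0.9] w 0.0 q [ 0.39  0.28  0.22  0.   -1.51 -2.05]
row [ 0.011 -0.036  0.762] [-0.027 -0.01   0.012]
(400, 800, 3)
```

View pics/p1.png

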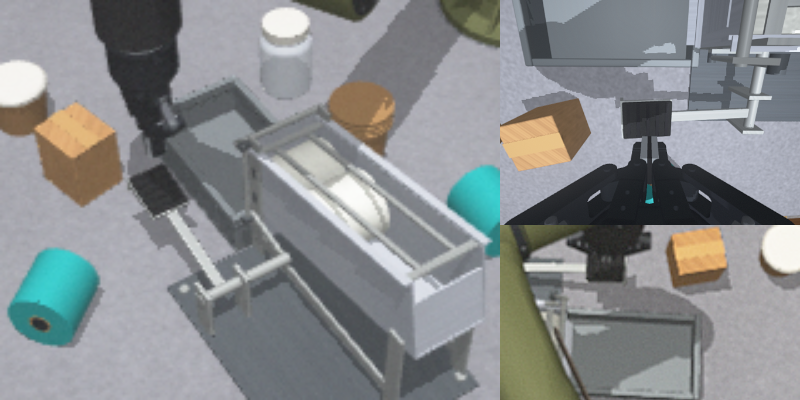

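The tray sits under the lip, the wrist view shows the closed fingers over the pad, and the bystanders have not moved. I go down to just above the pad, then press.

arm_command(
  steps=[
    [1, 0, -0.03, 0.4, 0, 0, 0],
    [1, 0.01, -0.04, 0.8, 0, 0, 0],
    [1, 0.01, -0.04, 1.0, 0, 0, 0],
    [1, 0.01, -0.04, 1.03, 0, 0, 0],
    [1, 0.01, -0.04, 1.1, 0, 0, 0],
  ],
)

```text
time: 8.32
tcp_pos: [685.3, 63.9, 166.9]
ee_rot: [-0.145, -3.138, 0.008]
ft_force: [-3.2, -1.6, 6.9]
grip_width: 0.1
```

```bash
python3 -c "
from h import *
row(686,66,118,1.477)"
```

```text
t 8.32 tcp [685.3  63.9 166.9] F [-3.2 -1.6  6.9] w 0.1 q [ 0.38  0.3   0.12  0.   -1.4  -2.05]
row [-0.008  0.039  0.814] [-0.035 -0.     0.009]
```

arm_command(
  steps=[
    [1, 0, 0, 0.16, 0, 0, 0],
    [1, 0, 0, 0.32, 0, 0, 0],
    [1, 0, 0, 0.48, 0, 0, 0],
    [1, 0, 0, 0.64, 0, 0, 0],
    [1, 0, 0, 0.8, 0, 0, 0],
  ],
)

```text
time: 8.95
tcp_pos: [686.4, 61.8, 123.8]
ee_rot: [0.146, 3.134, -0.012]
ft_force: [-4.8, -5.9, 13.2]
grip_width: -0.2
```

arm_command(
  steps=[
    [1, 0, 0, 0, 0, 0, 0],
    [1, 0, 0, 0.02, 0, 0, 0],
    [1, 0, 0, 0.02, 0, 0, 0],
    [1, 0, 0, 0.02, 0, 0, 0],
    [1, 0, 0, 0.02, 0, 0, 0],
  ],
)

```text
time: 9.57
tcp_pos: [687.0, 61.4, 126.1]
ee_rot: [0.145, 3.131, -0.013]
ft_force: [-4.9, -1.4, 9.0]
grip_width: 0.2
```

Run:
```python
from h import *
from cell import eyes
row(686,66,118,1.477)
b=eyes.snapshot("scene"); s=eyes.snapshot("top")
im=np.hstack([cv2.resize(b["img"][120:280,150:350],None,fx=2,fy=2),cv2.resize(s["img"][140:260,215:365],(400,320))])
cv2.imwrite("pics/p2.png",im[:,:,::-1])
```

```text
t 9.57 tcp [687.   61.4 126.1] F [-4.9 -1.4  9. ] w 0.2 q [ 0.38  0.32  0.07  0.01 -1.32 -2.05]
row [0.025 0.076 0.135] [-0.055  0.055  0.008]
```

View pics/p2.png

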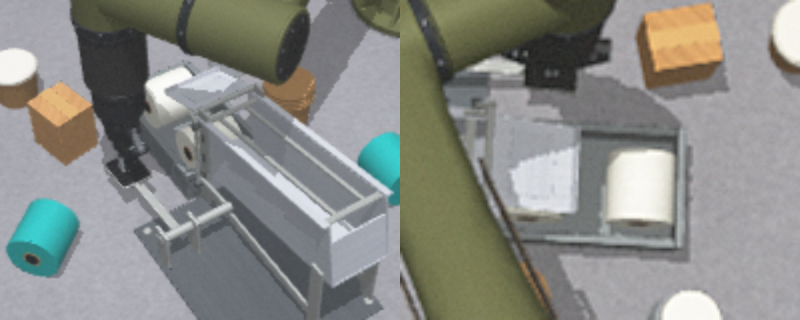

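Both rolls are in the tray: one rests at the far end, and the other sits low under the raised lid. I let them settle, then ease the pedal up at about 3 mm per row.

arm_command(
  steps=[
    [1, 0, 0, 0.05, 0, 0, 0],
    [1, 0, 0, 0.05, 0, 0, 0],
    [1, 0, 0, 0.05, 0, 0, 0],
    [1, 0, 0, 0.05, 0, 0, 0],
    [1, 0, 0, 0.05, 0, 0, 0],
  ],
)

```text
time: 10.3
tcp_pos: [687.4, 61.3, 126.4]
ee_rot: [0.144, 3.129, -0.013]
ft_force: [-5.3, -0.9, 8.4]
grip_width: -0.2
```

arm_command(
  steps=[
    [1, 0, 0, 0.03, 0, 0, 0],
    [1, 0, 0, 0, 0, 0, 0],
    [1, 0, 0, -0.04, 0, 0, 0],
    [1, 0, 0, -0.08, 0, 0, 0],
    [1, 0, 0, -0.12, 0, 0, 0],
  ],
)

```text
time: 10.92
tcp_pos: [687.6, 61.2, 136.5]
ee_rot: [0.144, 3.127, -0.013]
ft_force: [-5.0, -0.4, 5.8]
grip_width: -0.2
```

arm_command(
  steps=[
    [1, 0, 0, 0.02, 0, 0, 0],
    [1, 0, 0, -0.03, 0, 0, 0],
    [1, 0, 0, -0.08, 0, 0, 0],
    [1, 0, 0, -0.13, 0, 0, 0],
    [1, 0, 0, -0.18, 0, 0, 0],
  ],
)

```text
time: 11.55
tcp_pos: [688.0, 62.1, 150.0]
ee_rot: [0.143, 3.124, -0.011]
ft_force: [-3.1, 2.9, 5.4]
grip_width: -0.2
```

arm_command(
  steps=[
    [1, 0, 0, 0.02, 0, 0, 0],
    [1, 0, 0, -0.03, 0, 0, 0],
    [1, 0, 0, -0.08, 0, 0, 0],
    [1, 0, 0, -0.13, 0, 0, 0],
    [1, 0, 0, -0.18, 0, 0, 0],
  ],
)

```text
time: 12.18
tcp_pos: [688.3, 62.5, 161.3]
ee_rot: [0.142, 3.122, -0.01]
ft_force: [1.0, 3.1, 3.8]
grip_width: -0.1
```

arm_command(
  steps=[
    [1, 0, 0, 0.01, 0, 0, 0],
    [1, 0, 0, -0.03, 0, 0, 0],
    [1, 0, 0, -0.07, 0, 0, 0],
    [1, 0, 0, -0.11, 0, 0, 0],
    [1, 0, 0, -0.15, 0, 0, 0],
  ],
)

```text
time: 12.8
tcp_pos: [687.7, 62.1, 169.6]
ee_rot: [0.143, 3.124, -0.011]
ft_force: [-1.2, 0.6, 0.2]
grip_width: -0.3
```

arm_command(
  steps=[
    [1, 0, 0, -0.04, 0, 0, 0],
    [1, 0, 0, -0.08, 0, 0, 0],
    [1, 0, 0, -0.12, 0, 0, 0],
    [1, 0, 0, -0.2, 0, 0, 0],
    [1, 0, 0, -0.3, 0, 0, 0],
  ],
)

```text
time: 13.42
tcp_pos: [687.4, 62.2, 187.9]
ee_rot: [0.143, 3.124, -0.011]
ft_force: [-1.0, 0.1, -0.9]
grip_width: -0.2
```

arm_command(
  steps=[
    [1, 0, 0, -0.5, 0, 0, 0],
    [1, -0.3, -0.3, -1.0, 0, 0, 0],
    [1, 0, -1.0, -1.7, 0, 0, 0],
    [1, 0, -2.0, -2, 0, 0, 0],
    [1, 0, -3.0, -2, 0, 0, 0],
  ],
)

```text
time: 14.05
tcp_pos: [669.3, -117.5, 312.7]
ee_rot: [0.141, 3.119, -0.011]
ft_force: [1.5, -0.4, -0.2]
grip_width: 0.0
```

arm_command(
  steps=[
    [1, 0, -1, 0, 0, 0, 0],
    [1, 0, -2, 0, 0, 0, 0],
    [1, 0, -3, 0, 0, 0, 0],
    [1, 0, -4, 0, 0, 0, 0],
    [1, 0, -4.0, 0, 0, 0, 0],
  ],
)

```text
time: 14.68
tcp_pos: [646.2, -361.0, 313.4]
ee_rot: [0.15, 3.12, -0.012]
ft_force: [0.3, 1.4, 0.2]
grip_width: -0.2
```

Run:
```python
from h import *
from cell import eyes
row(686,66,118,1.477)
b=eyes.snapshot("scene"); s=eyes.snapshot("top"); pickle.dump((b,s),open("pics/end.pkl","wb"))
im=np.hstack([cv2.resize(b["img"][120:280,150:350],None,fx=2,fy=2),cv2.resize(s["img"][140:260,215:365],(400,320))])
cv2.imwrite("pics/p3.png",im[:,:,::-1])
```

```text
t 14.68 tcp [ 646.2 -361.   313.4] F [0.3 1.4 0.2] w -0.2 q [-0.24  0.41  0.54  0.   -1.67 -1.43]
row [0.079 7.168 3.208] [-0.048  0.13  -0.015]
```

View pics/p3.png

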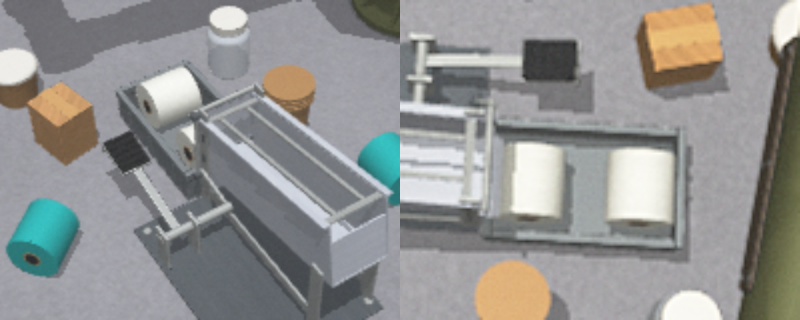

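Both rolls lie in the tray, at (537,180) and (642,187) in the right panel. The lid looks shut and the pedal up. I do numeric checks of the pad against the first image, the bystanders, the rolls, and residual motion.

Run:
```python
from h import *
from cell import eyes
b,s=pickle.load(open("pics/end.pkl","rb")); s0=pickle.load(open("pics/top0.pkl","rb")); b0=pickle.load(open("pics/scene0.pkl","rb"))
px=lambda U,V:(215+(U-400)/2.667,140+V/2.667)
rf=inch(world(s,*px(642,187),75)); rb=inch(world(s,*px(536,180),75))
fc=inch(world(s,*px(488,247),60)); rc=[inch(world(s,*px(683,250),60)),inch(world(s,*px(688,126),60))]
print("rolls in chute",rf,rb,"tray rear corners",rc,"front",fc)
d=lambda x,y,r:np.abs(x["img"][r].astype(int)-y["img"][r]).mean().round(2)
R=lambda u,v,w,h:np.s_[v:v+h,u:u+w]
print("pad top",d(s,s0,R(250,150,40,25)),"carton",d(s,s0,R(300,140,38,38)),"cups",d(s,s0,R(240,235,38,35)),"jar",d(s,s0,R(308,245,30,32)))
print("scene pad",d(b,b0,R(195,180,40,30)),"tub/carton",d(b,b0,R(140,140,60,62)),"jar",d(b,b0,R(250,122,28,40)))
b2=eyes.snapshot("scene"); print("motion",d(b,b2,R(150,120,200,160)))
```

```text
rolls in chute [-179.9360953     5.19299976] [-59.80319024   3.76539025] tray rear corners [array([-230.1529422 ,   72.24784097]), array([-232.69496732,  -71.77681821])] front [-9.61422105 80.96674704]
pad top 8.14 carton 8.33 cups 9.47 jar 7.72
scene pad 17.21 tub/carton 7.86 jar 7.41
motion 1.89
```

Run:
```python
from h import *
b,s=pickle.load(open("pics/end.pkl","rb")); s0=pickle.load(open("pics/top0.pkl","rb")); b0=pickle.load(open("pics/scene0.pkl","rb"))
g=lambda x:cv2.cvtColor(x["img"],cv2.COLOR_RGB2GRAY)
def m(x,y,n,u,v,w,h):
    r=cv2.matchTemplate(g(y)[v-6:v+h+6,u-6:u+w+6],g(x)[v:v+h,u:u+w],cv2.TM_CCOEFF_NORMED); _,c,_,l=cv2.minMaxLoc(r); print(n,"score",round(c,3),"shift px",l[0]-6,l[1]-6)
m(s0,s,"pad",258,152,26,22); m(s0,s,"carton",302,140,36,36); m(s0,s,"cups",240,236,36,32); m(s0,s,"jar",308,246,30,30); m(s0,s,"plate bolt",150,150,30,20)
m(b0,b,"pad s",200,184,28,24); m(b0,b,"tub s",140,143,32,34); m(b0,b,"carton s",162,160,38,42); m(b0,b,"jar s",252,122,26,38)
print(g(s0).mean(),g(s).mean())
```

```text
pad score 0.996 shift px 0 0
carton score 0.997 shift px 0 0
cups score 0.991 shift px 0 0
jar score 0.998 shift px 0 0
plate bolt score 0.99 shift px 0 0
pad s score 0.856 shift px 0 0
tub s score 0.987 shift px 0 0
carton s score 0.998 shift px 0 0
jar s score 0.94 shift px 0 0
145.9780476888021 149.62576293945312
```

All the checks agree: the pad is back up and the bystanders show zero pixel shift. The tray centre is at about chute x -117. The rolls are at about -63 and +57 mm along the tray and within 5 mm of its middle line. I hand in.

```bash
python3 -c "
from cell import bot,status
print(bot.hand_in()); print(status.observe()['time'])"
```

```text
the job is handed in; nothing more can be done
None
the job is handed in; nothing more can be done
```

The tray is filled and stands at the chute with the lid shut. I handed the job in at about 14.7 s of the 58 s; `hand_in` gives no verdict, so the result rests on my own checks.

I pinched the tray by its end rim, turned it square and slid it against the front panel, where contact showed as 15 N. I then released it and pressed the pedal with closed fingers. Both rolls ran in, and I eased the pedal up at about 20 mm/s before pulling the arm clear.

**Last checks:**
- **Tray:** its centre is about 117 mm before the panel, within a few mm of the middle line. The yaw was about 0.01 rad off square when measured just before the final push.
- **Rolls:** they lie at about -63 and +57 mm along the tray and within 5 mm of its middle line (limits ±85 and ±50).
- **Pedal and bystanders:** the pad and the carton, cups and jar show zero pixel shift against the first top image. The tub, checked only in the scene view, also shows none.
- **Motion:** two successive pictures, taken at the end, showed no visible movement.

**Less certain:**
- **Lid angle:** I judged it from the pedal being back up and from the picture, not from a direct reading.
- **Pedal travel:** the pedal went down about 41 mm of its 48 mm, so the lid was not fully raised, but this was enough for both rolls.
- **Weak matches:** the scene-view image match at the pad scored only 0.86, probably because the tray is now behind it. The one tray front corner I read in the last picture was about 10 mm off from what the rear corners imply. It is partly hidden by the chute, so I trusted the rear corners.

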